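# Clear a folding drying rack and hold it upright on its kickstand

### The arm

A 6-joint arm with a two-finger parallel gripper is mounted at the origin on the work surface. World frame = base frame: x ahead of the robot, y to its left, z up, the work surface at z = 0. Lengths are in m, angles in rad, forces in N, time in s.
With the tool pointing down it reaches from about 0.275 to 0.825 m from the base axis. Payload 5.2 kg.
Tool frame: the origin (TCP) lies at the very end of the fingers, on their centre line; the grasp point (between the pads) lies 19 mm behind it; y points along the fingers, z is the direction in which the jaws open and shut, and the axes are right-handed (so a half turn about y gives the same grasp; the last joint's range is limited). The gripper opens to 93 mm and grips with 3 to 60 N. Pads are 15 mm wide; open, the fingers measure 128 mm over their backs; the gripper's body (75 mm by 188 mm) begins 65 mm behind the grasp point.
Start: joints at [-1.5, 0.259, 1.535, -0, 1.348, -0.203], TCP at [0.149, -0.53, 0.219] pointing down, gripper open.
Joint ranges: [-3.14, 3.14], [-0.91, 2.08], [0.19, 2.58], [-1.22, 4.36], [0.22, 2.71], [-3.12, 3.12]. Speed limits (rad/s): [2.57, 2.57, 3.14, 3.14, 3.14, 3.14].

### API

Orientations are given as a 3x3 rotation matrix whose columns are the frame's x, y, z axes.
In Python, from plant import status, viewer, ticket gives the robot as it stands.
- The arm moves only by the tool carry_out, never from a script. Its arguments are lists of equal length, an entry for each row: "jaw": the closure in counts, from 0 (fully open) to 255 (shut); "delta_pos": the shift along the tool's x, y, z in mm, a list of three; "spin": the turn about the tool's y in rad. A call has 1 to 20 rows; each row is the pose to reach, as a shift and turn from the pose measured when the call began, along the tool's axes at that moment; what a row does not reach only later rows make up. A row lasts 1/8 s, in which the tool goes at most 62.5 mm and 10.7 degrees, less where a joint would pass 70% of its speed; a pose out of reach is approached as far as the arm can. A call with a gripper value outside its range is refused whole. The fingers move at their own pace and stop on an object; the grip force is fixed at half the most. Time passes only in rows, so rows that repeat a pose let the fingers close. It gives the time, the measured TCP pose, the force and the opening at its end, in the units of the state.
- status.observe(): the state, without advancing time (a new reading comes with each control period).
- viewer.get_image(name): name is "side" or "top"; returns the picture (384x512x3 uint8, red, green, blue); there is no depth.
- viewer.camera_model(name): a dict with "vfov" (degrees; the focal length in pixels is half the picture's height over the tangent of half this angle, whatever the lens; pixels are square), "cx", "cy" (the principal point, pixels), "position" and "rotation" of the camera in the world. Camera axes: x right, y up, looking along -z (the intrinsics and any distortion apply to the point x, -y, -z); pixel columns grow to the right and rows downward; lengths in m; the calibration is good to about 2 mm. A picture is of the moment at which its call begins. camera_model takes no time and is no camera call.
- ticket.sign_off(): hands the job in, once; it reports no verdict.
The state is a dict: "clock": time; "qpos": joint angles; "qd": joint speeds; "tau": joint torques, N m; "tcp_pos": TCP position; "tcp_rot": TCP orientation; "ft_force": force on the tool from outside, world axes, zero at the start; "torque": the same for the moment, N m; "width": finger opening in m.
Only numpy, scipy, OpenCV 4.12 (cv2) and the standard library are available. Lean on these libraries where they do the work, as an engineer would, in place of code of your own. Each camera call takes 0.05 s, during which the arm holds its last target.

### The job

Lift the green floating tube rack up and off the side hook of the folding drying rack and put it in the metal tray. With the drying rack still leaning back, flip its orange kickstand down past its dead centre until it snaps fully down; then pull the rack upright by its blue grip bar and finish while still gripping the bar, holding the rack upright and still so that it cannot tip. Leave the other things on the bench where they are.

Things in the scene. Friction and masses are not known exactly. Their poses are not given: they have to be found in the camera images.
- rack_foot: grey foot plate of the folding drying rack, 200 mm (x) by 280 mm (y) by 12 mm, fixed to the bench; origin at the centre of its underside on the bench, front of the rack towards its own -x (roughly towards the robot), its y runs along the rack's width. The frame tips about an axis parallel to its y, through the point 30 mm straight above its origin.
- frame (a joint): tilt of the drying rack's frame (200 mm wide, 0.95 kg, heavier at its back). 0 = leaning back 0.35 rad (top towards the foot plate's +x) on the back stop, where it starts; 0.35 = upright; 0.50 = forward stop. It swings freely and falls back to 0 when let go near upright; holding it upright takes about 1.4 N at the grip bar.
- grip_bar (a point): centre of the blue sleeve on the frame's top bar: a horizontal round bar 18 mm in diameter, sleeve 110 mm long along the foot plate's y. It moves with the frame on a circle of 200 mm radius about the tipping axis. 65 mm of free space below it; its axes are the frame's.
- hook (a point): the point of the frame's side hook where the green floating rack hangs: a level steel rod, 8 mm in diameter, that leaves the frame's +y upright (100 mm from the middle) and runs 100 mm along the foot plate's +y to a tip turned up 9 mm. This point lies 55 mm from the upright and 45 mm before the tip.
- float_center (a point): centre of the green floating tube rack: rigid plate 70 mm wide (x), 20 mm thick (y), 110 mm tall (z, up as it hangs; y along the hook), 70 g. It hangs by a 30 mm wide hole (24 mm below to 10 mm above this point). Grip the solid part 10 to 55 mm above this point across its thickness. Unhook: raise it 17 mm (12 to 23), then move it along the foot plate's +y past the tip.
- tray_in (a point): centre of the inner floor of the open metal tray, fixed to the bench: 240 mm (its x) by 200 mm (its y) outside, walls 4 mm thick and 35 mm high; floor 4 mm above the bench.
- kickstand (a joint): angle of the orange kickstand on the frame's outer -y side, hinge axis along y. 0 = folded up (start; points to the front, 0.9 rad above level while the frame leans back); 1.60 = fully down (0.7 rad below level). A spring holds it at both ends: dead centre at 0.80, short of which it springs back, past which it snaps down. Pressing its outer part straight down with 3 to 5 N does it.
- hub (a point): hinge point of the kickstand, on the frame, 85 mm from the tipping axis and 125 mm to the -y side of the rack's middle.
- leg_end (a point): centre of the black foot at the kickstand's free end (20 mm wide, 16 mm in diameter), 100 mm from the hub; the orange leg between is 16 mm wide and 8 mm thick.
- tube_rack: bystander: blue rack of six blue-capped tubes, 90 by 150 by 110 mm, origin under its centre.
- media_bottle: bystander: clear bottle with blue cap, 70 mm in diameter, 160 mm tall, origin under its centre.
- amber_jar: bystander: amber jar with white cap, 66 mm in diameter, 100 mm tall, origin under its centre.
- beaker: bystander: empty glass beaker, 72 mm in diameter, 95 mm tall, origin under its centre.
- tip_box: bystander: white box with orange lid, 120 by 85 by 67 mm, origin under its centre.
Mind the look-alikes: they are no part of the job. Of the things like the part that bears float_center, leave any that is brown, purple or white; of the rest the smaller one is meant.

How it is judged:
By the outcome, as a careful person would: the job done as asked, in the order asked, and still so for the second after the job is handed in, while the arm keeps its last pose, push and grip.
It also fails if it takes over 64 s, if anything falls off the work surface, if the arm or the gripper's body presses on something with over 40 N, if the wrist force passes 120 N, or if a joint passes its speed limit or range.

## Working session

There is one attempt and no reset: what is moved stays moved. The work goes in short steps, Python scripts to look and compute and a tool call to move; the robot and the scene stay as the last step left them, time stands still between calls to the robot, and variables do not carry over. Pictures are saved under pics/ and viewed, and the job is handed in when it is done.

Besides the shell and the picture viewer there is one more tool, called after ">>>" by a JSON object that holds its "op" and its "data", one argument or row to a line. carry_out: Moves the arm, as the interface text tells. Its arguments: {"type":"object","properties":{"jaw":{"type":"array"},"delta_pos":{"type":"array"},"spin":{"type":"array"}},"required":["jaw","delta_pos","spin"]}

```bash
ls -la; mkdir -p pics
python3 - <<'E'
from plant import status, viewer
import cv2
s=status.observe(); print({k:(v if not hasattr(v,'round') else v) for k,v in s.items()})
for n in ("side","top"):
    im=viewer.get_image(n); cv2.imwrite(f"pics/{n}0.png",im[:,:,::-1]); print(n,viewer.camera_model(n))
E
```

```text
total 12
drwxr-xr-x  3 agent agent 4096 Dec  7 14:34 .
drwxr-xr-x 23 root  root  4096 Dec  7 14:34 ..
drwxr-xr-x  2 agent agent 4096 Dec  7 14:34 pics
{'clock': 0.0, 'qpos': array([-1.49976980e+00,  2.59321970e-01,  1.53606517e+00, -3.03548632e-05,
        1.34799594e+00, -2.02785586e-01]), 'qd': array([-8.45990823e-04, -8.66319746e-04, -3.92744848e-05, -1.21351829e-03,
       -1.14395347e-03, -5.51974548e-04]), 'tau': array([ 1.00076084e-04, -4.37312007e+01, -2.84004360e+01,  7.17485882e-02,
        4.12798254e-02, -1.48517856e-04]), 'tcp_pos': array([ 0.14870227, -0.52895423,  0.21783622]), 'tcp_rot': array([[-9.62745291e-01, -1.56590476e-04,  2.70409839e-01],
       [-2.70409681e-01,  1.78380667e-03, -9.62743695e-01],
       [-3.31602380e-04, -9.99998397e-01, -1.75969505e-03]]), 'ft_force': array([1.36582762, 0.06951275, 0.63140321]), 'torque': array([-0.02363709, -0.00779241, -0.00110642]), 'width': 0.09307402125151856}
side {'vfov': 47.89057260097336, 'cx': 248.64589547325858, 'cy': 192.36951944929405, 'position': array([0.37100568, 1.19466393, 0.87757764]), 'rotation': array([[-0.98619337,  0.0971362 , -0.13411632],
       [-0.16434425, -0.47463844,  0.86470187],
       [ 0.02033709,  0.8748045 ,  0.48404906]])}
top {'vfov': 54.47188445111591, 'cx': 256.2548794326798, 'cy': 194.56735049916864, 'position': array([ 0.35139138, -0.07497928,  1.10917726]), 'rotation': array([[ 0.01882561,  0.97650849, -0.214655  ],
       [-0.99980287,  0.01703129, -0.01020565],
       [-0.00631006,  0.21480481,  0.97663661]])}
```

View pics/side0.png

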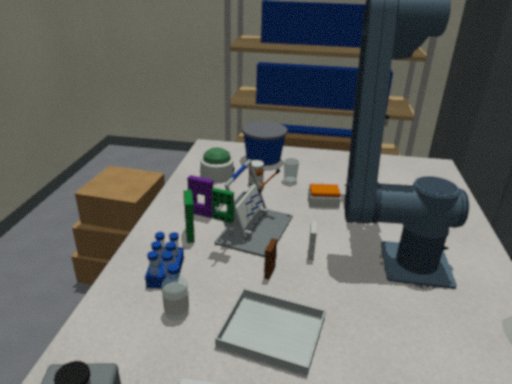

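View pics/top0.png

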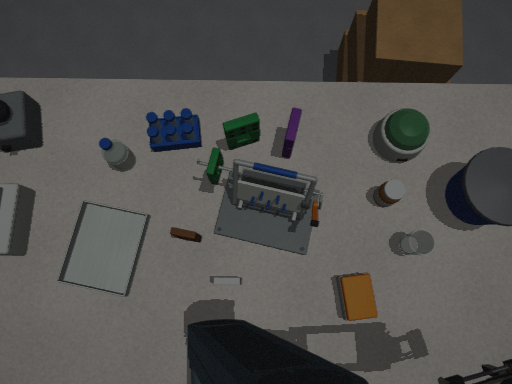

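Run:
```python
import cv2
t=cv2.imread('pics/top0.png')[90:270,180:340]; s=cv2.imread('pics/side0.png')[150:285,170:330]
cv2.imwrite('pics/t0c.png',cv2.resize(t,None,fx=3.3,fy=3.3,interpolation=cv2.INTER_CUBIC))
cv2.imwrite('pics/s0c.png',cv2.resize(s,None,fx=4.4,fy=4.4,interpolation=cv2.INTER_CUBIC))
```

```text
(no output)
```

View pics/t0c.png

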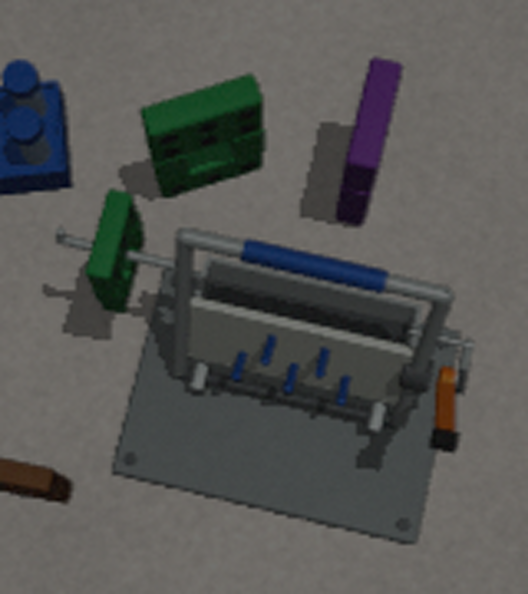

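View pics/s0c.png

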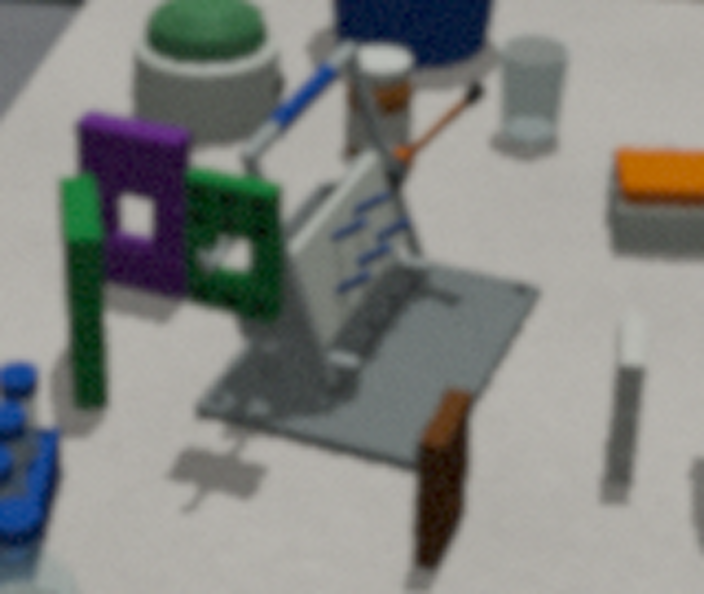

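```bash
cat > h.py <<'E'
import numpy as np, cv2
from plant import status, viewer
from scipy.optimize import least_squares
CM={n:viewer.camera_model(n) for n in("side","top")}
def proj(n,P):
    c=CM[n];P=np.atleast_2d(P);q=(P-c['position'])@c['rotation']
    f=192/np.tan(np.radians(c['vfov'])/2)
    return np.c_[c['cx']+f*q[:,0]/-q[:,2], c['cy']-f*q[:,1]/-q[:,2]]
def ray(n,uv):
    c=CM[n];f=192/np.tan(np.radians(c['vfov'])/2)
    d=np.array([(uv[0]-c['cx'])/f,-(uv[1]-c['cy'])/f,-1]);return c['position'],c['rotation']@d
def onplane(n,uv,z):
    o,d=ray(n,uv);return o+d*(z-o[2])/d[2]
def tri(obs): # list (cam,(u,v))
    r=least_squares(lambda P:np.concatenate([proj(n,P)[0]-uv for n,uv in obs]),[.5,0,.1]);return r.x,r.fun
def T(cal,pts):  # foot pose x,y,yaw
    x,y,a=cal;R=np.array([[np.cos(a),-np.sin(a),0],[np.sin(a),np.cos(a),0],[0,0,1]]);return np.array([x,y,0])+np.atleast_2d(pts)@R.T
def shot(n,name):
    im=viewer.get_image(n)[:,:,::-1];cv2.imwrite(f'pics/{name}.png',im);return im
def crop(im,x0,y0,x1,y1,name):
    k=min(800/(x1-x0),600/(y1-y0));cv2.imwrite(f'pics/{name}.png',cv2.resize(im[y0:y1,x0:x1],None,fx=k,fy=k,interpolation=cv2.INTER_CUBIC));print('scale',k)
E
python3 - <<'E'
from h import *
tc=lambda u,v:(180+u/3.3,90+v/3.3); sc=lambda u,v:(170+u/4.4,150+v/4.4)
s,c=np.sin(.35),np.cos(.35)
L=[('top',tc(113,475),(-.1,.14,.012)),('top',tc(415,543),(-.1,-.14,.012)),
('side',sc(540,290),(-.1,-.14,.012)),('side',sc(200,410),(.1,.14,.012)),('side',sc(428,467),(-.1,.14,.012)),
('top',tc(243,250),(.2*s,.055,.03+.2*c)),('top',tc(386,280),(.2*s,-.055,.03+.2*c)),
('side',sc(278,122),(.2*s,.055,.03+.2*c)),('side',sc(337,66),(.2*s,-.055,.03+.2*c))]
f=lambda p:np.concatenate([proj(n,T(p,[P]))[0]-uv for n,uv,P in L])
r=least_squares(f,[.5,0,0],loss='soft_l1');print(r.x,f(r.x).round(1).reshape(-1,2).tolist())
tcpts=[tri([('top',tc(62,240)),('side',sc(200,265))])]
# hook tip?
for nm,P in (('lege top',None),):
    pass
print('leg', tri([('top',tc(446,440)),('side',sc(476,92))]))
fp=r.x
# float top face corners on candidate heights
print('float top: ')
for nm,uv in (('a',tc(118,197)),('b',tc(101,278))): print([onplane('top',uv,z).round(3) for z in(.14,.16,.18)])
print('tray corners',[onplane('top',uv,.035).round(3).tolist() for uv in((84,203),(150,208),(127,293),(61,283))])
def inv(P): 
    a=fp[2];R=np.array([[np.cos(a),-np.sin(a),0],[np.sin(a),np.cos(a),0],[0,0,1]]);return (P-np.array([fp[0],fp[1],0]))@R
print('leg in foot',inv(tri([('top',tc(446,440)),('side',sc(476,92))])[0]))
E
```

```text
[ 0.54200334 -0.09753302 -0.20846099] [[-0.7, -0.5], [1.1, 0.5], [0.7, -1.3], [-1.4, -1.0], [2.2, 0.1], [0.1, 0.0], [0.0, 0.5], [-0.7, 2.1], [-1.8, 1.7]]
leg (array([ 0.4829405 , -0.21265566,  0.19035175]), array([ 5.15497898e-05, -6.87605548e-03,  9.82282438e-03,  2.15492600e-03]))
float top: 
[array([0.688, 0.048, 0.14 ]), array([0.681, 0.046, 0.16 ]), array([0.674, 0.043, 0.18 ])]
[array([0.618, 0.059, 0.14 ]), array([0.613, 0.056, 0.16 ]), array([0.607, 0.054, 0.18 ])]
tray corners [[0.553, 0.443, 0.035], [0.542, 0.247, 0.035], [0.3, 0.292, 0.035], [0.323, 0.48, 0.035]]
leg in foot [-0.03395902 -0.12485361  0.19035175]
```

Run:
```python
from h import *
t=cv2.imread('pics/top0.png');s=cv2.imread('pics/side0.png')
crop(t,190,140,240,190,'t0f');crop(s,205,180,240,230,'s0f')
crop(t,50,190,160,300,'t0t')
a=cv2.imread('pics/t0f.png');b=cv2.imread('pics/s0f.png');print(a.shape,b.shape)
```

```text
scale 12.0
scale 12.0
scale 5.454545454545454
(600, 600, 3) (600, 420, 3)
```

View pics/t0f.png

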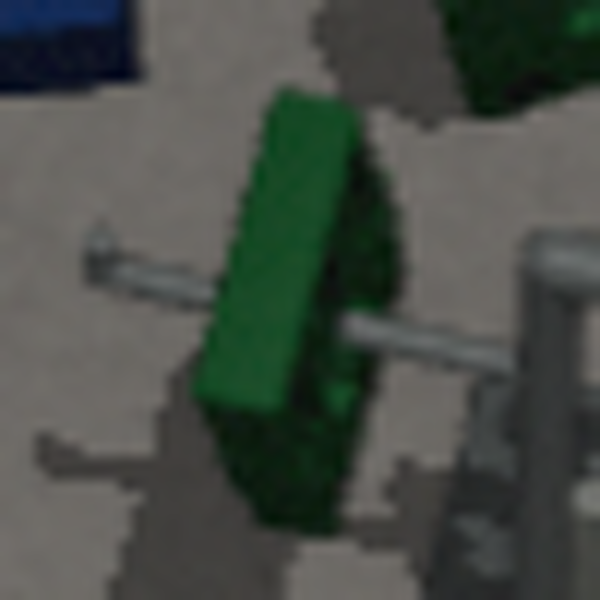

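View pics/s0f.png

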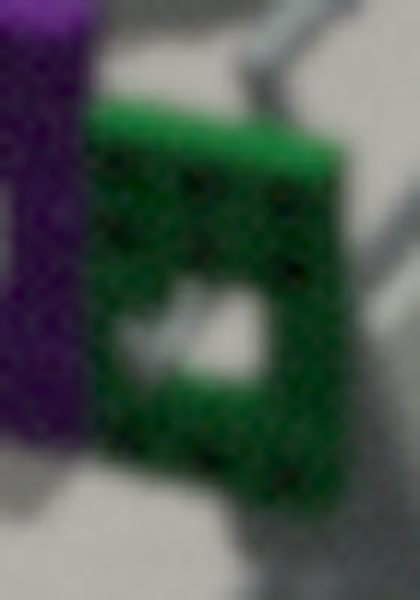

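View pics/t0t.png

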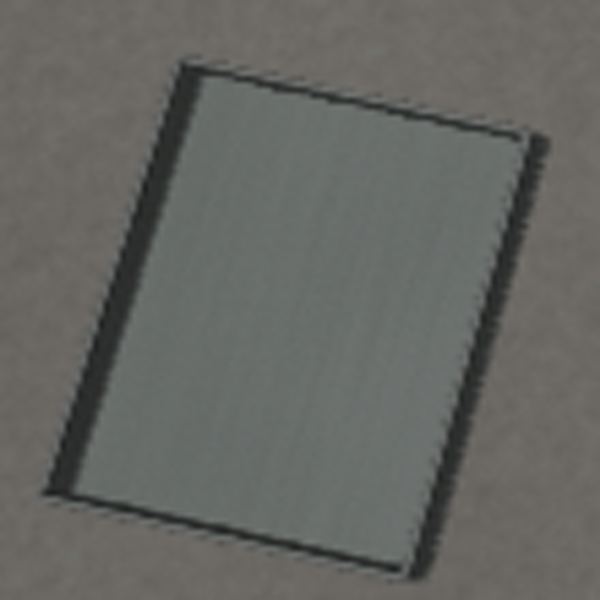

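Run:
```python
from h import *
tc=lambda u,v:(190+u/12,140+v/12); sc=lambda u,v:(205+u/12,180+v/12)
a,b,h=.035,.01,.055
L=[('top',tc(280,90),(a,b,h)),('top',tc(362,110),(a,-b,h)),('top',tc(282,410),(-a,-b,h)),('top',tc(200,395),(-a,b,h)),
('side',sc(335,170),(-a,b,h)),('side',sc(342,515),(-a,b,-h)),('side',sc(88,460),(a,b,-h)),('side',sc(88,128),(a,b,h)),('side',sc(340,140),(-a,-b,h))]
def P(p,q):return T((p[0],p[1],p[3]),[q])+[0,0,p[2]]
f=lambda p:np.concatenate([proj(n,P(p,q))[0]-uv for n,uv,q in L])
r=least_squares(f,[.65,0.04,.12,-.2],loss='soft_l1');print(r.x,f(r.x).round(1).reshape(-1,2).tolist())
fp=np.array([.542,-.0975,-.2085])
A=fp[2];R=np.array([[np.cos(A),-np.sin(A),0],[np.sin(A),np.cos(A),0],[0,0,1]])
print('float in foot',(r.x[:3]-[fp[0],fp[1],0])@R)
# tray fit
L2=[(183,63),(548,137),(418,580),(43,493)]
pts=[(.12,.1),(.12,-.1),(-.12,-.1),(-.12,.1)]
g=lambda p:np.concatenate([proj('top',T(p,[(x,y,.035)]))[0]-(50+u/5.4545,190+v/5.4545) for (u,v),(x,y) in zip(L2,pts)])
r=least_squares(g,[.43,.36,-.2]);print('tray',r.x,r.fun.round(1))
print('hub',T(fp,[.029,-.125,.110]),'leg',T(fp,[-.033,-.125,.188]),'bar',T(fp,[.0686,0,.218]),'barup',T(fp,[0,0,.23]))
# side check tray
print(proj('side',T(r.x,[(x,y,.035) for x,y in pts])).round(1).tolist())
# standing obstacles
print('big green',onplane('top',(240,140),0), 'bottle',onplane('top',(116,155),0),'tuberack',onplane('top',(176,140),0))
```

```text
[ 0.62848136  0.0412303   0.17478041 -0.19909516] [[-0.4, -0.9], [0.6, -0.9], [0.5, 0.7], [-0.6, 0.2], [-0.0, -0.1], [-0.7, 1.3], [0.5, 1.3], [-0.2, -0.8], [2.0, -0.5]]
float in foot [0.05589225 0.15362675 0.17478041]
tray [ 0.42514657  0.36758638 -0.19537524] [ 0.9 -1.6 -0.7 -0.9 -0.4  1.   0.2  1.3]
hub [[ 0.54449786 -0.2257956   0.11      ]] leg [[ 0.48384062 -0.21296206  0.188     ]] bar [[ 0.6091143  -0.11169969  0.218     ]] barup [[ 0.542  -0.0975  0.23  ]]
[[215.9, 336.5], [244.6, 286.6], [326.9, 308.9], [309.5, 366.0]]
big green [ 0.77007153 -0.00893441  0.        ] bottle [0.71412185 0.37725874 0.        ] tuberack [7.66756027e-01 1.92728266e-01 2.22044605e-16]
```

>>> {"op": "carry_out", "data": {
  "jaw": [145,145,145,145,145,145,145,145,145,145,145,145,145,145,145,145,145,145],
  "delta_pos": [
    [0,-60,0],
    [0,-112,0],
    [-50,-112,-34],
    [-100,-112,-68],
    [-150,-112,-102],
    [-200,-112,-136],
    [-250,-112,-170],
    [-300,-112,-204],
    [-350,-112,-238],
    [-400,-112,-272],
    [-450,-112,-306],
    [-500,-112,-340],
    [-550,-112,-374],
    [-590,-112,-402],
    [-616,-112,-419],
    [-616,-112,-419],
    [-616,-112,-419],
    [-616,-112,-419]
  ],
  "spin": [0.0,0.0,0.1,0.2,0.3,0.4,0.48,0.48,0.48,0.48,0.48,0.48,0.48,0.48,0.48,0.48,0.48,0.48]
}}

```text
clock: 2.35
tcp_pos: [0.6279, 0.0397, 0.331]
tcp_rot: [[-0.979, -0.0, -0.206], [0.206, 0.001, -0.979], [0.0, -1.0, -0.001]]
ft_force: [-0.1, -0.1, -0.2]
width: 0.0401
```

Run:
```python
from h import *
a=shot('top','t1');b=shot('side','s1');
crop(a,160,100,340,235,'t1c');crop(b,150,110,310,230,'s1c')
p=status.observe()['tcp_pos'];print(proj('top',p),proj('side',p))
```

```text
scale 4.444444444444445
scale 5.0
[[208.68518845 146.81480389]] [[223.71150107 160.6703642 ]]
```

View pics/t1c.png

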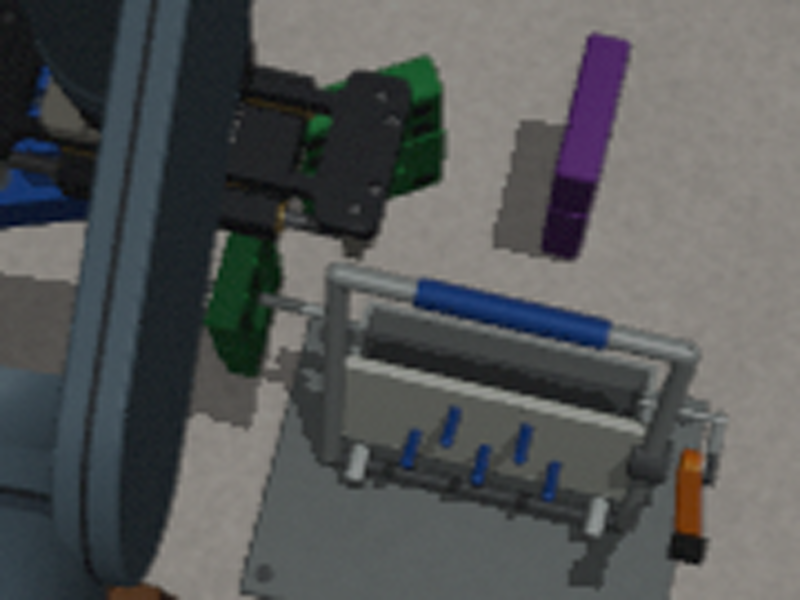

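View pics/s1c.png

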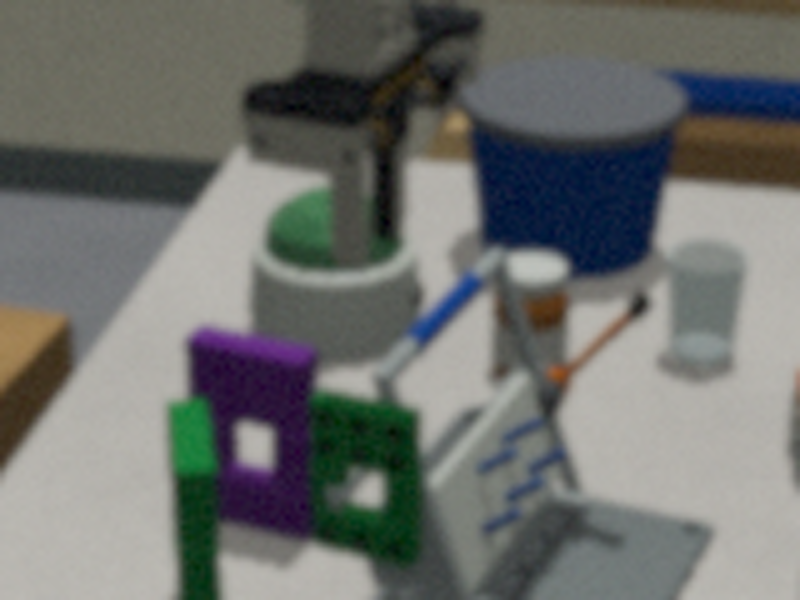

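>>> {"op": "carry_out", "data": {
  "jaw": [145,145,145,145,145,145,255,255,255,255,255],
  "delta_pos": [
    [0,40,-1],
    [0,80,-2],
    [0,110,-2],
    [0,128,-2],
    [0,136,-2],
    [0,136,-2],
    [0,136,-2],
    [0,136,-2],
    [0,136,-2],
    [0,136,-2],
    [0,136,-2]
  ],
  "spin": [0,0,0,0,0,0,0,0,0,0,0]
}}

```text
clock: 3.82
tcp_pos: [0.6289, 0.042, 0.196]
tcp_rot: [[-0.979, 0.002, -0.206], [0.206, 0.001, -0.979], [-0.001, -1.0, -0.002]]
ft_force: [-0.1, 1.3, 4.7]
width: 0.02
```

Run:
```python
from h import *
b=shot('side','s2');crop(b,170,150,290,240,'s2c')
```

```text
scale 6.666666666666667
```

View pics/s2c.png

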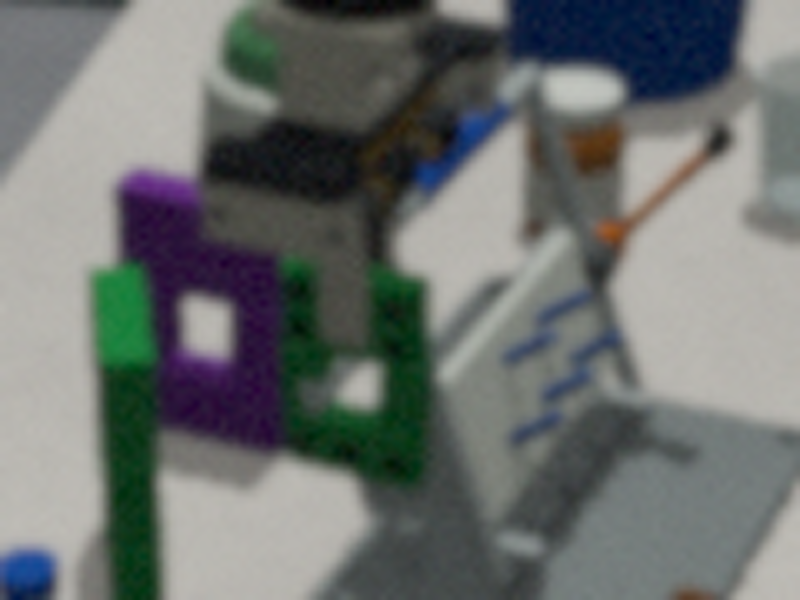

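>>> {"op": "carry_out", "data": {
  "jaw": [255,255,255,255,255,255],
  "delta_pos": [
    [0,-4,0],
    [0,-8,0],
    [0,-13,0],
    [0,-17,0],
    [0,-17,0],
    [0,-17,0]
  ],
  "spin": [0,0,0,0,0,0]
}}

```text
clock: 4.62
tcp_pos: [0.6288, 0.042, 0.2129]
tcp_rot: [[-0.979, 0.002, -0.206], [0.206, 0.001, -0.979], [-0.001, -1.0, -0.002]]
ft_force: [0.3, 0.0, -0.9]
width: 0.0199
```

Run:
```python
from h import *
b=shot('side','s3');crop(b,170,150,290,240,'s3c')
s=status.observe();print(s['tcp_pos'],s['ft_force'],s['width'])
```

```text
scale 6.666666666666667
[0.62878664 0.04199098 0.21277672] [ 0.50790466 -0.05278702 -0.45101093] 0.01957174964962292
```

View pics/s3c.png

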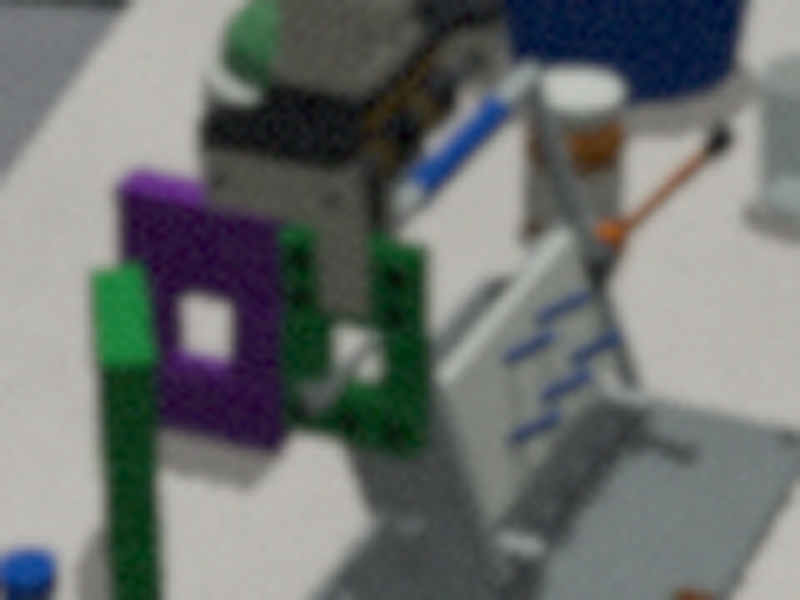

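>>> {"op": "carry_out", "data": {
  "jaw": [255,255,255,255,255,255,255,255,255,255],
  "delta_pos": [
    [0,0,-10],
    [0,0,-22],
    [0,0,-34],
    [0,0,-46],
    [0,0,-58],
    [0,0,-70],
    [0,0,-82],
    [0,0,-92],
    [0,0,-92],
    [0,0,-92]
  ],
  "spin": [0,0,0,0,0,0,0,0,0,0]
}}

```text
clock: 5.92
tcp_pos: [0.6477, 0.1318, 0.2129]
tcp_rot: [[-0.979, 0.001, -0.206], [0.206, 0.001, -0.979], [-0.001, -1.0, -0.001]]
ft_force: [-0.3, -0.2, -0.5]
width: 0.0198
```

Run:
```python
from h import *
b=shot('side','s4');crop(b,150,150,350,300,'s4c')
s=status.observe();print(s['tcp_pos'],s['ft_force'],s['width'],s['qpos'])
# tray refit on both views later
crop(b,205,280,335,378,'s4t')
```

```text
scale 4.0
[0.64770919 0.13163918 0.21292418] [ 0.37470449 -0.48854468 -0.44400025] 0.019954523959581957 [3.14226051e-02 4.61755194e-01 1.25221261e+00 1.17024772e-03
 1.42629919e+00 1.80984483e+00]
scale 6.122448979591836
```

View pics/s4c.png

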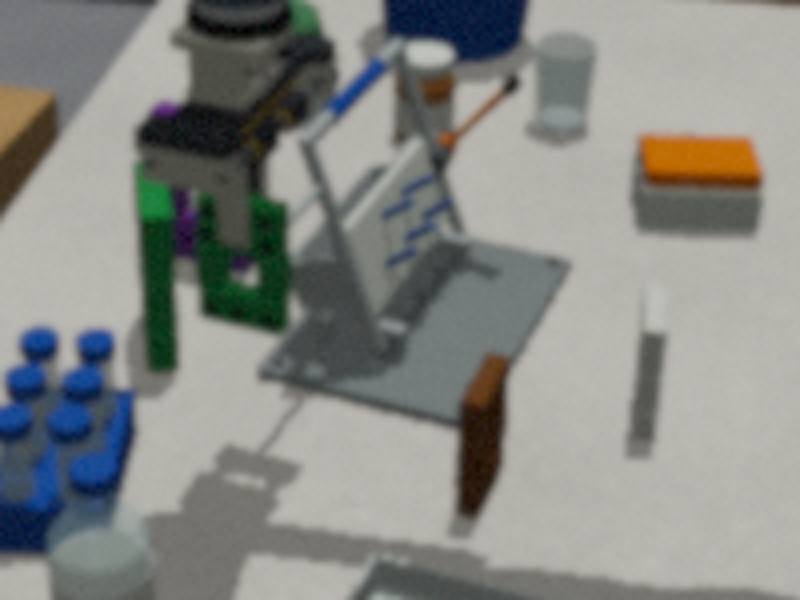

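View pics/s4t.png

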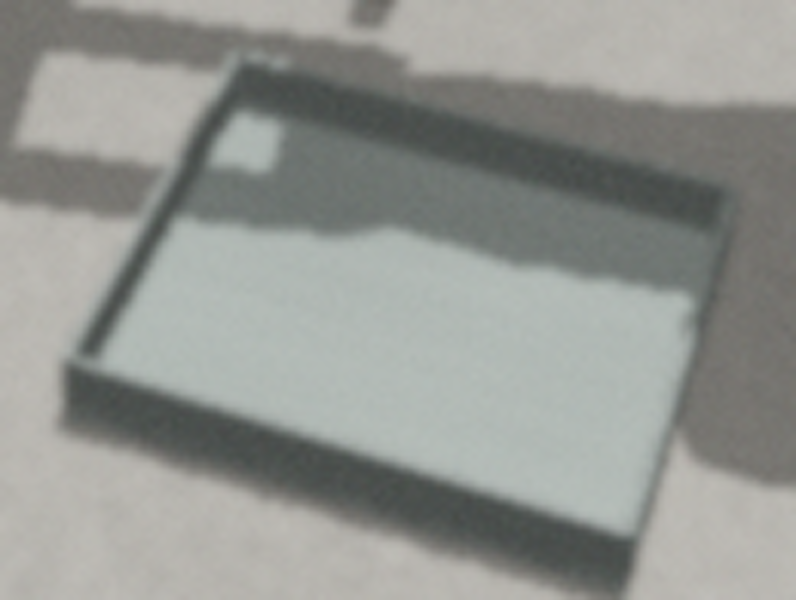

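>>> {"op": "carry_out", "data": {
  "jaw": [255,255,255,255,255,255,255,255,255,255,255,255,255,255,255,255,255,255],
  "delta_pos": [
    [15,-5,-10],
    [45,-5,-31],
    [75,-5,-52],
    [105,-5,-73],
    [135,-5,-94],
    [165,-5,-115],
    [195,-5,-136],
    [225,-5,-157],
    [250,0,-175],
    [267,10,-185],
    [267,30,-185],
    [267,60,-185],
    [267,90,-185],
    [267,110,-185],
    [267,122,-185],
    [267,128,-185],
    [267,128,-185],
    [267,128,-185]
  ],
  "spin": [-0.1,-0.25,-0.4,-0.55,-0.7,-0.85,-1.0,-1.15,-1.3,-1.45,-1.57,-1.57,-1.57,-1.57,-1.57,-1.57,-1.57,-1.57]
}}

```text
clock: 8.22
tcp_pos: [0.4254, 0.3682, 0.0857]
tcp_rot: [[-0.207, 0.003, 0.978], [-0.978, 0.002, -0.207], [-0.002, -1.0, 0.002]]
ft_force: [-0.4, 0.3, -0.5]
width: 0.0197
```

Run:
```python
from h import *
b=shot('side','s5');crop(b,190,250,350,370,'s5c')
s=status.observe();print(s['tcp_pos'],s['ft_force'],s['width'],s['qpos'])
```

```text
scale 5.0
[0.42531642 0.3681823  0.08572855] [ 0.40292126 -0.37317468 -0.65096205] 0.019800058649709677 [5.15001533e-01 4.00849886e-01 1.68199427e+00 4.45990119e-04
 1.05550579e+00 7.23378083e-01]
```

View pics/s5c.png

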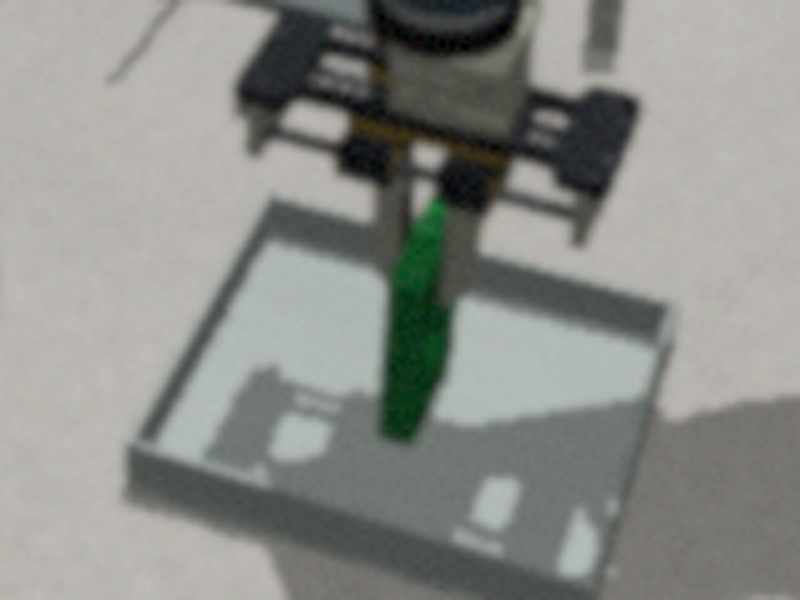

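>>> {"op": "carry_out", "data": {
  "jaw": [255,255,255,255,255],
  "delta_pos": [
    [0,1.5,0],
    [0,3,0],
    [0,4.5,0],
    [0,5.5,0],
    [0,5.5,0]
  ],
  "spin": [0,0,0,0,0]
}}

```text
clock: 8.9
tcp_pos: [0.4254, 0.3683, 0.0808]
tcp_rot: [[-0.207, 0.003, 0.978], [-0.978, 0.002, -0.207], [-0.003, -1.0, 0.002]]
ft_force: [-1.5, 0.1, 5.4]
width: 0.0198
```

>>> {"op": "carry_out", "data": {
  "jaw": [195,185,170,155,145,145,145,145,145,145,145,145],
  "delta_pos": [
    [0,5.5,0],
    [0,5,0],
    [0,5,0],
    [0,5,0],
    [0,3,0],
    [0,-10,0],
    [0,-30,0],
    [0,-60,0],
    [0,-100,0],
    [0,-150,0],
    [0,-190,0],
    [0,-190,0]
  ],
  "spin": [0,0,0,0,0,0,0,0,0,0,0,0]
}}

```text
clock: 10.4
tcp_pos: [0.4265, 0.3689, 0.2759]
tcp_rot: [[-0.207, 0.011, 0.978], [-0.978, 0.007, -0.207], [-0.009, -1.0, 0.009]]
ft_force: [-0.3, 1.0, -0.0]
width: 0.0403
```

Run:
```python
from h import *
b=shot('side','s6');crop(b,190,250,350,370,'s6c')
s=status.observe();print(s['tcp_pos'],s['tcp_rot'].round(3),s['ft_force'],s['width'],s['qpos'])
```

```text
scale 5.0
[0.42543669 0.3683283  0.27326411] [[-0.207  0.007  0.978]
 [-0.978  0.004 -0.207]
 [-0.006 -1.     0.006]] [-0.37770582 -0.29832738 -0.24497462] 0.04019427417336697 [5.15057843e-01 2.46308534e-01 1.41837446e+00 4.90841651e-04
 1.46874725e+00 7.23470562e-01]
```

View pics/s6c.png

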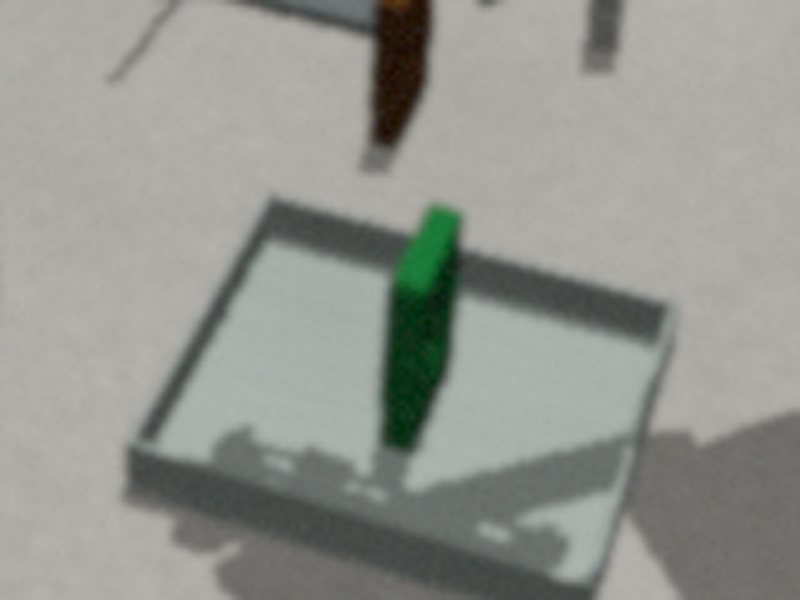

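>>> {"op": "carry_out", "data": {
  "jaw": [145,200,255,255,255,255,255,255,255,255,255,255,255,255,255,255,255],
  "delta_pos": [
    [20,-30,7],
    [60,-50,20],
    [105,-50,35],
    [150,-50,50],
    [195,-50,65],
    [240,-50,80],
    [285,-50,95],
    [330,-50,110],
    [375,-50,125],
    [420,-50,140],
    [465,-50,155],
    [510,-50,170],
    [540,-50,180],
    [559,-50,186],
    [559,-50,186],
    [559,-50,186],
    [559,-50,186]
  ],
  "spin": [0.1,0.22,0.36,0.5,0.64,0.78,0.92,1.06,1.2,1.34,1.48,1.57,1.57,1.57,1.57,1.57,1.57]
}}

```text
clock: 12.58
tcp_pos: [0.4914, -0.216, 0.3214]
tcp_rot: [[-0.979, 0.007, -0.205], [0.205, 0.005, -0.979], [-0.006, -1.0, -0.006]]
ft_force: [0.6, 0.5, -0.5]
width: 0.0002
```

Run:
```python
from h import *
b=shot('side','s7');a=shot('top','t7');crop(b,200,100,320,190,'s7c');crop(a,210,140,350,245,'t7c')
s=status.observe();print(s['tcp_pos'],s['tcp_rot'].round(3),s['ft_force'],s['width'],s['qpos'])
p=s['tcp_pos'];print(proj('top',p),proj('side',p))
```

```text
scale 6.666666666666667
scale 5.714285714285714
[ 0.49149169 -0.21628242  0.32146114] [[-0.979  0.007 -0.205]
 [ 0.205  0.004 -0.979]
 [-0.006 -1.    -0.006]] [-0.65140044 -0.27793843 -0.62083342] 0.0006939739383849994 [-0.62781929  0.18340622  1.38417937  0.00777811  1.57058674  1.14924141]
[[325.85356658 210.83659778]] [[277.86812402 136.3942755 ]]
```

View pics/s7c.png

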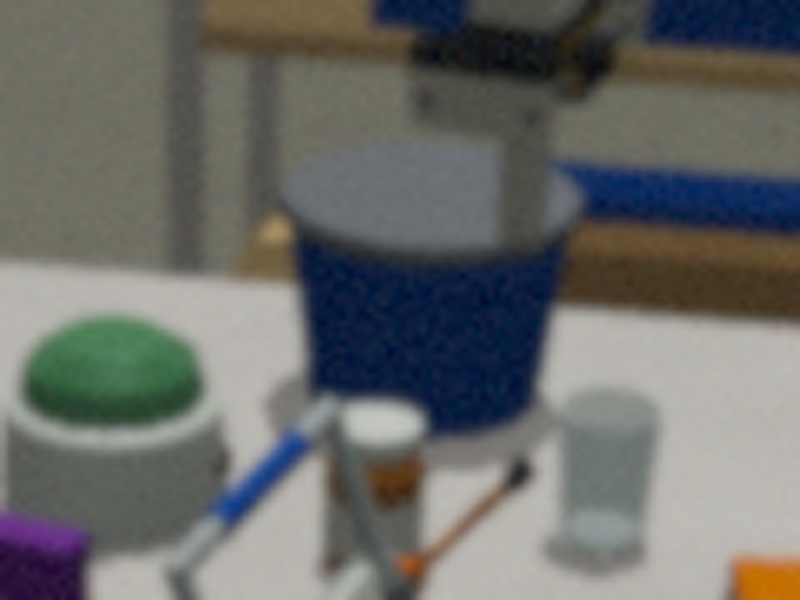

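View pics/t7c.png

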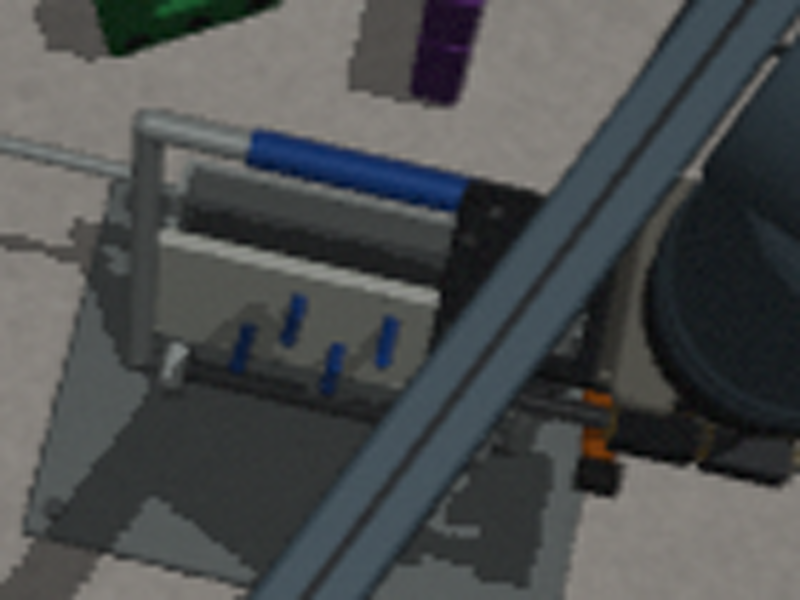

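>>> {"op": "carry_out", "data": {
  "jaw": [255,255,255,255,255,255,255,255,255,255],
  "delta_pos": [
    [0,40,0],
    [0,80,0],
    [0,105,0],
    [0,118,0],
    [0,126,0],
    [2,134,0],
    [6,141,0],
    [9,147,0],
    [12,153,0],
    [13,154,0]
  ],
  "spin": [0,0,0,0,0,0,0,0,0,0]
}}

```text
clock: 13.92
tcp_pos: [0.4801, -0.2132, 0.167]
tcp_rot: [[-0.979, 0.008, -0.205], [0.205, 0.004, -0.979], [-0.007, -1.0, -0.006]]
ft_force: [2.2, -1.0, -1.2]
width: 0.0004
```

Run:
```python
from h import *
b=shot('side','s8');crop(b,200,120,320,210,'s8c')
s=status.observe();print(s['tcp_pos'],s['tcp_rot'].round(3),s['ft_force'],s['width'])
```

```text
scale 6.666666666666667
[ 0.4801128  -0.21316455  0.1670909 ] [[-0.979  0.008 -0.205]
 [ 0.205  0.004 -0.979]
 [-0.007 -1.    -0.006]] [ 0.96021877 -1.02646993  0.16195026] 0.00035932134208500123
```

View pics/s8c.png

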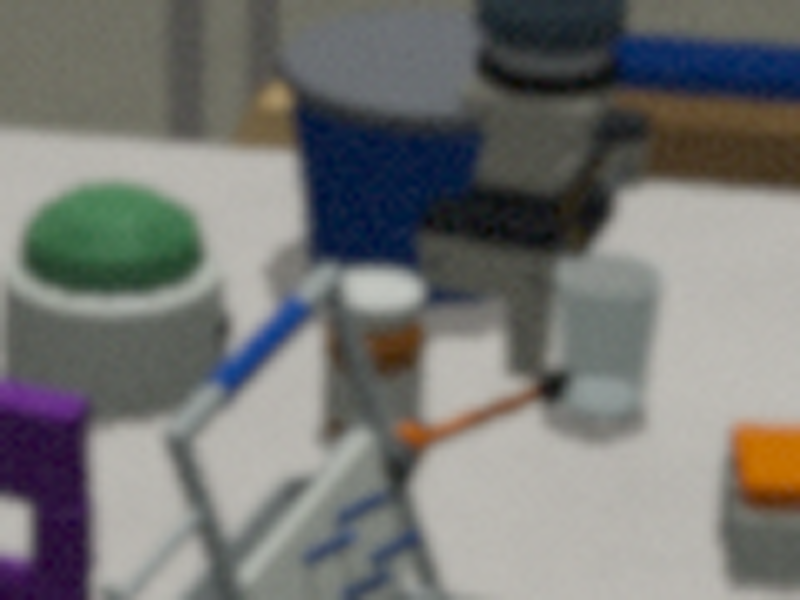

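>>> {"op": "carry_out", "data": {
  "jaw": [255,255,255,255,255,255,255,255,255,255,255,255],
  "delta_pos": [
    [4,6,0],
    [8,12,0],
    [11,19,0],
    [14,27,0],
    [16,36,0],
    [17,45,0],
    [17,54,0],
    [17,62,0],
    [16,70,0],
    [14,78,0],
    [14,80,0],
    [14,80,0]
  ],
  "spin": [0,0,0,0,0,0,0,0,0,0,0,0]
}}

```text
clock: 15.48
tcp_pos: [0.467, -0.2099, 0.0868]
tcp_rot: [[-0.979, 0.007, -0.205], [0.205, 0.004, -0.979], [-0.006, -1.0, -0.006]]
ft_force: [-0.5, -0.3, -0.4]
width: 0.0008
```

Run:
```python
from h import *
b=shot('side','s9');crop(b,200,130,320,220,'s9c')
s=status.observe();print(s['tcp_pos'],s['tcp_rot'].round(3),s['ft_force'],s['width'])
```

```text
scale 6.666666666666667
[ 0.4671071  -0.21000125  0.08706418] [[-0.979  0.008 -0.205]
 [ 0.205  0.004 -0.979]
 [-0.007 -1.    -0.006]] [-1.14951982  0.50338298  0.04786365] 0.0006115647072282294
```

View pics/s9c.png

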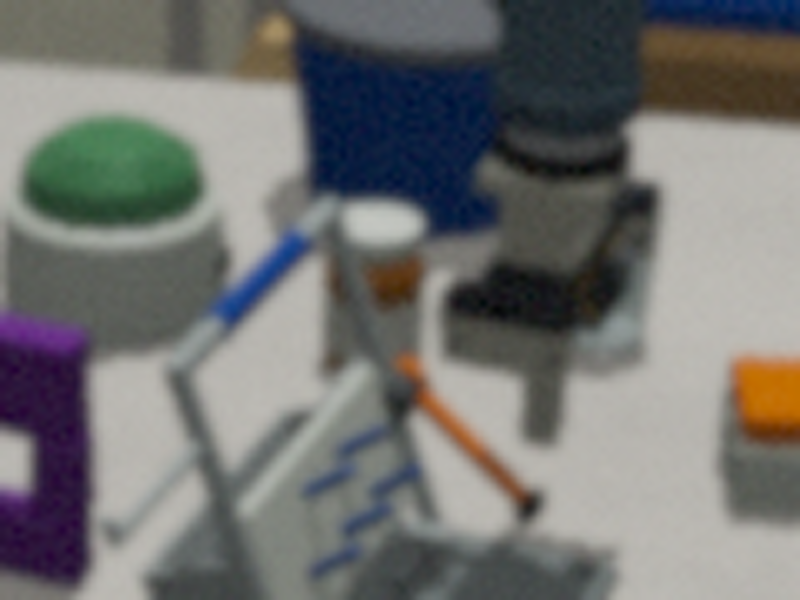

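Run:
```python
from h import *
fp=np.array([.542,-.0975,-.2085])
print('leg pred',proj('side',T(fp,[.029-.1*np.cos(.7),-.125,.110-.1*np.sin(.7)])))
a=cv2.imread('pics/top0.png');b=cv2.imread('pics/side0.png')
for n,im in(('top',a),('side',b)):
    x0,y0,x1,y1=(240,150,310,190) if n=='top' else (220,155,255,190)
    h=cv2.cvtColor(im,cv2.COLOR_BGR2HSV)[y0:y1,x0:x1]
    m=((h[...,0]>105)&(h[...,0]<125)&(h[...,1]>150)).astype(np.uint8)
    k,l,st,ce=cv2.connectedComponentsWithStats(m)
    j=1+st[1:,4].argmax(); ys,xs=np.where(l==j)
    print(n,st[j],ce[j]+[x0,y0],[(xs.min()+x0,ys[xs==xs.min()].mean()+y0),(xs.max()+x0,ys[xs==xs.max()].mean()+y0)])
    globals()[n]=ce[j]+[x0,y0]
print(tri([('top',top),('side',side)]),T(fp,[.0686,0,.218]))
```

```text
leg pred [[279.5684137  206.04166604]]
top [ 13  13  44  15 261] [274.42145594 170.18390805] [(np.int64(253), np.float64(168.0)), (np.int64(296), np.float64(173.0))]
side [13 11 13 12 36] [238.55555556 171.36111111] [(np.int64(233), np.float64(175.5)), (np.int64(245), np.float64(166.0))]
(array([ 0.60856148, -0.10927046,  0.22521393]), array([-0.00514099, -0.26256545,  0.34543559,  0.11648575])) [[ 0.6091143  -0.11169969  0.218     ]]
```

>>> {"op": "carry_out", "data": {
  "jaw": [255,255,200,90,90,90,90,90],
  "delta_pos": [
    [0,-20,0],
    [0,-60,0],
    [0,-110,0],
    [0,-160,0],
    [0,-210,0],
    [0,-250,0],
    [0,-250,0],
    [0,-250,0]
  ],
  "spin": [0,0,0,0,0,0,0,0]
}}

```text
clock: 16.52
tcp_pos: [0.4648, -0.2108, 0.3365]
tcp_rot: [[-0.979, 0.007, -0.205], [0.205, 0.004, -0.979], [-0.006, -1.0, -0.006]]
ft_force: [0.1, 0.2, 0.1]
width: 0.0559
```

>>> {"op": "carry_out", "data": {
  "jaw": [80,80,80,80,80,80,80,80,80,80,80,80],
  "delta_pos": [
    [-12,0,-13],
    [-30,0,-32],
    [-48,0,-50],
    [-65,0,-68],
    [-82,0,-87],
    [-98,0,-104],
    [-110,0,-116],
    [-120,0,-127],
    [-120,0,-127],
    [-120,0,-127],
    [-120,0,-127],
    [-120,0,-127]
  ],
  "spin": [-0.15,-0.32,-0.5,-0.67,-0.84,-1.0,-1.18,-1.35,-1.5,-1.57,-1.57,-1.57]
}}

```text
clock: 18.02
tcp_pos: [0.608, -0.111, 0.3369]
tcp_rot: [[-0.207, 0.006, 0.978], [-0.978, 0.005, -0.207], [-0.006, -1.0, 0.004]]
ft_force: [0.4, 0.1, -0.6]
width: 0.0638
```

Run:
```python
from h import *
b=shot('side','s10');crop(b,180,110,320,215,'s10c')
a=shot('top','t10');crop(a,200,110,340,215,'t10c')
s=status.observe();print(s['tcp_pos'],s['tcp_rot'].round(3),s['ft_force'],s['width'])
p=s['tcp_pos'];print(proj('side',p),proj('side',p-[0,0,.13]))
```

```text
scale 5.714285714285714
scale 5.714285714285714
[ 0.60813939 -0.11107837  0.33750893] [[-0.207  0.007  0.978]
 [-0.978  0.005 -0.207]
 [-0.006 -1.     0.005]] [0.4339839  0.08398032 0.6371314 ] 0.06375217570699669
[[239.44995551 140.5911788 ]] [[239.06995415 175.89016035]]
```

View pics/s10c.png

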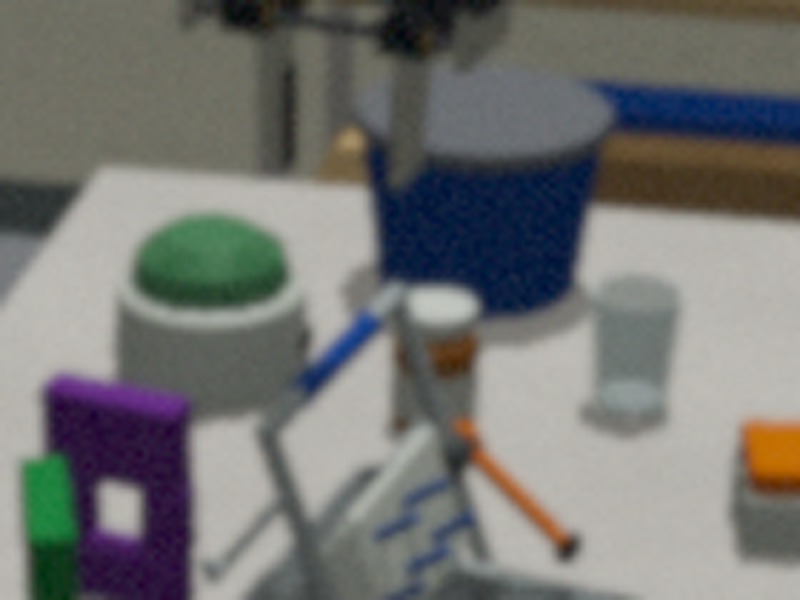

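View pics/t10c.png

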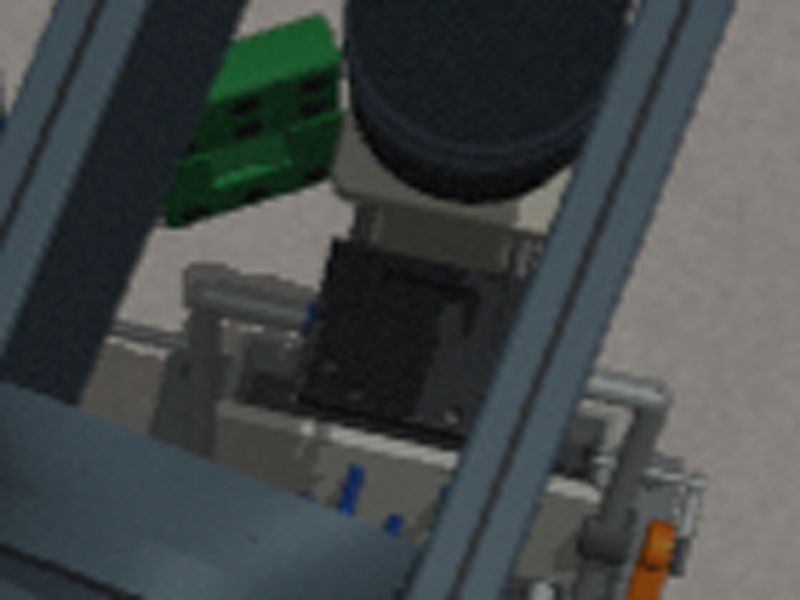

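>>> {"op": "carry_out", "data": {
  "jaw": [80,80,80,80,80,80,80,255,255,255,255,255,255],
  "delta_pos": [
    [0,35,0],
    [0,70,0],
    [0,100,0],
    [0,120,0],
    [0,131,0],
    [0,135,0],
    [0,135,0],
    [0,135,0],
    [0,135,0],
    [0,135,0],
    [0,135,0],
    [0,135,0],
    [0,135,0]
  ],
  "spin": [0,0,0,0,0,0,0,0,0,0,0,0,0]
}}

```text
clock: 19.75
tcp_pos: [0.61, -0.1106, 0.203]
tcp_rot: [[-0.207, 0.009, 0.978], [-0.978, 0.004, -0.207], [-0.006, -1.0, 0.008]]
ft_force: [2.7, -0.7, 0.7]
width: 0.0173
```

Run:
```python
from h import *
b=shot('side','s11');crop(b,180,110,320,215,'s11c')
s=status.observe();print(s['tcp_pos'],s['tcp_rot'].round(3),s['ft_force'],s['torque'],s['width'])
```

```text
scale 5.714285714285714
[ 0.60991881 -0.11065348  0.20296613] [[-0.207  0.009  0.978]
 [-0.978  0.004 -0.207]
 [-0.006 -1.     0.008]] [ 3.08804052 -0.47565731  0.46290696] [-0.12019971 -0.6804697  -0.04440578] 0.017012331329398393
```

View pics/s11c.png

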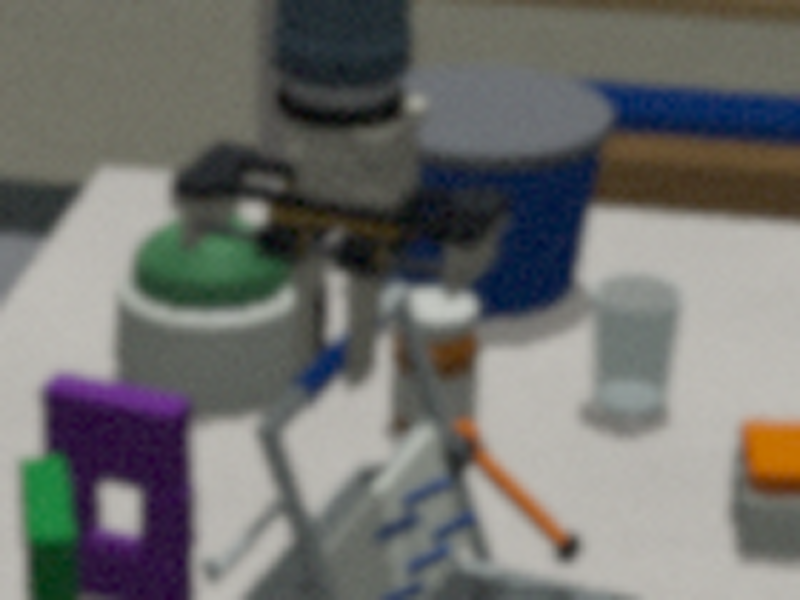

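>>> {"op": "carry_out", "data": {
  "jaw": [255,255,255,255,255,255,255,255,255,255,255,255,255,255,255,255,255],
  "delta_pos": [
    [0,-1.1,-3.3],
    [0,-2.3,-6.6],
    [0,-3.3,-10],
    [0,-4.3,-13.3],
    [0,-6.1,-20.1],
    [0,-7.7,-26.9],
    [0,-9,-33.8],
    [0,-10.1,-40.7],
    [0,-11,-47.6],
    [0,-11.6,-54.6],
    [0,-11.8,-58],
    [0,-12,-61.6],
    [0,-12.1,-65],
    [0,-12.1,-67.5],
    [0,-12.1,-68.6],
    [0,-12.1,-68.6],
    [0,-12.1,-68.6]
  ],
  "spin": [0,0,0,0,0,0,0,0,0,0,0,0,0,0,0,0,0]
}}

```text
clock: 21.92
tcp_pos: [0.5433, -0.096, 0.2156]
tcp_rot: [[-0.207, 0.011, 0.978], [-0.978, 0.005, -0.207], [-0.007, -1.0, 0.01]]
ft_force: [5.2, 3.2, 5.6]
width: 0.0171
```

Run:
```python
from h import *
b=shot('side','s12');crop(b,180,110,320,215,'s12c')
a=shot('top','t12');crop(a,180,110,340,230,'t12c')
s=status.observe();print(s['clock'],s['tcp_pos'],s['tcp_rot'].round(3),s['ft_force'],s['torque'],s['width'],s['qd'].round(3))
fp=np.array([.542,-.0975,-.2085])
for th in (0.,.03,-.03):
  r=lambda x,z:(x*np.cos(th)+z*np.sin(th),.03-x*np.sin(th)+z*np.cos(th))
  pts=[(r(0,.2)[0],.1,r(0,.2)[1]),(r(0,.2)[0],-.1,r(0,.2)[1])]
  hb=r(0,.085);a=-(.7+.35)+th*-1  # leg rel
  pts+=[(hb[0]-.1*np.cos(1.05-th),-.125,hb[1]-.1*np.sin(1.05-th))]
  print(th,proj('side',T(fp,pts)).round(1).tolist(),proj('top',T(fp,pts)).round(1).tolist())
```

```text
scale 5.714285714285714
scale 5.0
22.025 [ 0.54339074 -0.09604291  0.21566083] [[-0.207  0.011  0.978]
 [-0.978  0.005 -0.207]
 [-0.007 -1.     0.01 ]] [3.93934531 3.0407043  5.93364234] [ 0.38975237 -1.24876821 -0.03517413] 0.017321489377969942 [-0.    -0.001 -0.     0.001  0.001  0.001]
0.0 [[246.8, 186.4], [267.5, 162.0], [279.9, 210.1]] [[229.1, 186.8], [310.1, 205.0], [305.9, 236.4]]
0.03 [[245.0, 186.1], [265.9, 161.7], [279.9, 209.8]] [[229.7, 184.5], [310.6, 202.6], [305.9, 236.4]]
-0.03 [[248.5, 186.8], [269.1, 162.3], [279.8, 210.4]] [[228.5, 189.2], [309.6, 207.4], [305.8, 236.5]]
```

View pics/s12c.png

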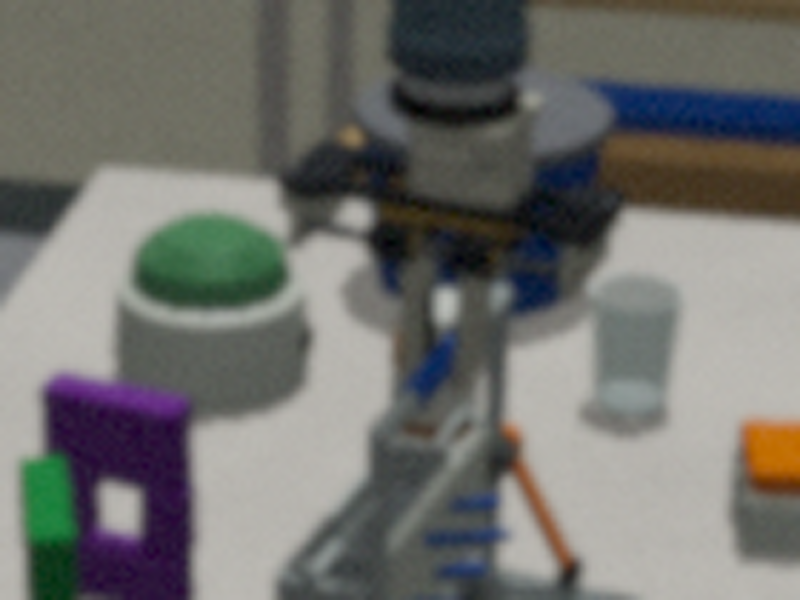

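View pics/t12c.png

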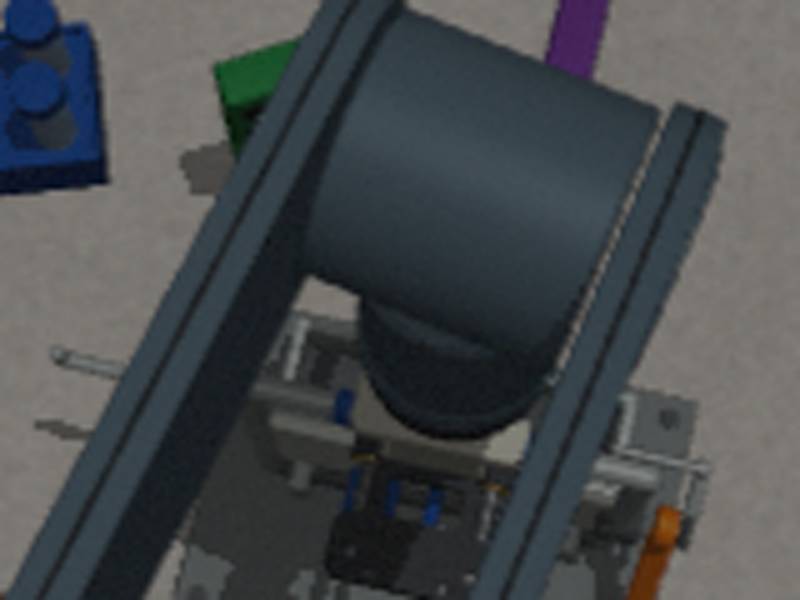

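Run:
```python
from h import *
b=shot('side','s13')
s=status.observe();print(s['clock'],s['tcp_pos'],s['width'],s['ft_force'])
```

```text
22.075 [ 0.54336536 -0.09599004  0.21564449] 0.017169539983200435 [4.05890094 2.24986548 4.81200642]
```

View pics/s13.png

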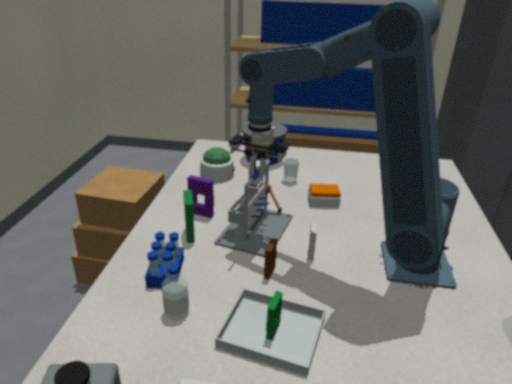

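The green rack stands in the tray at (274,316). The drying rack is upright with its bar gripped at about (262,165), the kickstand foot is down at (280,210), and the bystanders have not moved.

```bash
python3 -c "
from plant import ticket,status
print(ticket.sign_off()); print(status.observe()['tcp_pos'])"
```

```text
the job is handed in; nothing more can be done
None
the job is handed in; nothing more can be done
```

I did all three parts in the order asked and handed the job in at about 22 s, with the gripper still holding the blue bar. The sign-off gave no verdict.

- **Green floating rack:** I lifted the smaller green rack, the one on the hook, by 17 mm and slid it 92 mm off past the tip. I then set it in the tray, where it stands upright near the middle rather than lying flat. It was still standing in the last picture.
- **Kickstand:** I pressed it down past dead centre with the frame still leaning back, and it snapped. The black foot's pixel matched the fully-down prediction within about 1 px, both then and after the rack was upright.
- **Drying rack:** I pulled the bar through its arc, and the tool moved 68 mm of the 68.6 mm needed. In both views the bar's visible ends are within about 1 px of where they should be when upright. The joints were still, and the wrist force read about 7 N.
- **Other things:** The bystanders looked unmoved in the last side view. I did not measure them.

Two readings disagreed slightly. The jaws read about 17.2 mm on the 18 mm bar. My tray position, worked out from the top view, was about 2.5 px off in the side view, which is too little to matter for the placing.

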